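# Set out the woodturner's goods on the stall counter

### The arm

A 6-joint arm with a two-finger parallel gripper is mounted at the origin on the work surface. World frame = base frame: x ahead of the robot, y to its left, z up, the work surface at z = 0. Lengths are in mm, angles in degrees, forces in N, time in s.
With the tool pointing down it reaches from about 300 to 850 mm from the base axis. Payload 4.2 kg.
Tool frame: the origin (TCP) lies midway between the tips of the shut fingers; the grasp point (between the pads) lies 19 mm behind it; z points along the fingers, y is the line along which they close (so a half turn about z gives the same grasp; the last joint's range is limited). The gripper opens to 91 mm and grips with 3 to 60 N. Pads are 32 mm wide; open, the fingers measure 118 mm over their backs; the gripper's body (76 mm by 178 mm) begins 60 mm behind the grasp point.
Start: joints at [-69.5, 18.312, 89.639, -0, 72.044, -1.146], TCP at [212.108, -534.465, 213.976] pointing down, gripper open.
Joint ranges: [-177.97, 177.97], [-48.28, 115.42], [12.27, 149.76], [-77.06, 257.06], [2.81, 150.46], [-146.56, 146.56]. Speed limits (degrees/s): [147.25, 147.25, 180, 180, 180, 180].

### API

Orientations are given as [roll, pitch, yaw] about the fixed x, y, z axes, in that order (R = Rz(yaw) Ry(pitch) Rx(roll)).
In Python, from workcell import env gives the robot as it stands.
- The arm moves only by the shell command python3 -m jog 'ROWS' [FORCE]. ROWS is a JSON object of lists of equal length, an entry for each row: "jaw": the finger opening in mm, from 0 to 91.2; "slide": the shift along the tool's x, y, z in units of 30 mm (1.0 is 30 mm), a list of three; "spin": the turn about the tool's z in units of 8 degrees (1.0 is 8 degrees). In form: {"jaw": [jaw, ...], "slide": [[dx, dy, dz], ...], "spin": [spin, ...]}. A call has 1 to 10 rows; each row shifts and turns the commanded pose from where the row before left it, along the tool's axes as they then stand; what a row does not reach is not made up. A row lasts 1/10 s, in which the tool goes at most 50 mm and 8.59 degrees, less where a joint would pass 70% of its speed; a pose out of reach is approached as far as the arm can. A call is refused whole if a number of a shift passes 1 or a number of a turn 1, either way. A call with a gripper value outside its range is refused whole. The fingers move at their own pace and stop on an object; FORCE is the grip in N (left out, the last holds). Time passes only in rows, so rows that do not move let the fingers close. It gives the time, the measured TCP pose, the force, the opening and the grip force at its end, in the units of the state.
- env.state(): the state, without advancing time (a new reading comes with each control period).
- env.grab_frame(name): name is "scene" or "top"; returns the picture (384x512x3 uint8, red, green, blue); there is no depth.
- env.camera_model(name): a dict with "fx", "fy", "cx", "cy" (pixels), "camera_from_world" (4x4, takes a point from world to camera coordinates). Camera axes: x right, y up, looking along -z (the intrinsics and any distortion apply to the point x, -y, -z); pixel columns grow to the right and rows downward; lengths in mm; the calibration is good to about 2 mm. A picture is of the moment at which its call begins. camera_model takes no time and is no camera call.
- env.job_done(): hands the job in; it is judged then, once.
The state is a dict: "time_s": time; "qpos": joint angles; "qvel": joint speeds; "effort": joint torques, N m; "ee_pos": TCP position; "ee_rot": TCP orientation; "force": force on the tool from outside, world axes, zero at the start; "torque": the same for the moment, N m; "gripper_width": finger opening in mm; "gripper_force": force on a finger pad.
Only numpy, scipy, OpenCV 4.12 (cv2) and the standard library are available. Lean on these libraries where they do the work, as an engineer would, in place of code of your own. Each camera call takes 0.05 s, during which the arm holds its last target. There are 200 camera calls.

### The job

Set out the turned goods for sale: stand the pepper mill in the middle of the log slice; stand the round box on the two-post board, midway between the posts, with its lid fully seated on it; and stand the candlesticks on the counter on either side of the vase, level with it, the tall one to its left and the short one to its right (the robot's own left and right, looking out from its base), each with about 3 cm of clear space to the vase's belly. Everything ends upright and released; leave the salad bowl and the gouge where they are.

Things in the scene. Friction and masses are not known exactly. Their poses are not given: they have to be found in the camera images.
- log_slice: Round slice of a log with dark bark edge and pale ringed top, 110 mm across, flat top 30 mm above the counter; fixed. Origin: centre of its underside, z up.
- post_board: Rectangular board lying on the counter, 80 mm (its x) by 150 mm (its y), 12 mm thick, with an upright post 16 mm across at 62 mm either side of its centre along its own y; post tops 58 mm above the counter; turned up to 12 degrees; fixed. Origin: centre of its underside, z up.
- vase: Squat round dark wooden vase, 90 mm across at the belly (35 mm up), foot 56 mm, neck 44 mm, 80 mm tall, dark mouth; fixed. Its axes are parallel to the robot's: +y is the robot's left, -y its right, +x away from the robot. Origin: centre of its underside, z up.
- tall_candlestick: Turned wooden candlestick, loose, 110 mm tall: foot 50 mm across, stem 20 mm, straight round cup 36 mm across over the top 30 mm (80 to 110 mm up) with a brass rim. Standing; 80 to 170 g. Origin: centre of its underside, z up.
- short_candlestick: The same candlestick but 66 mm tall, loose: foot 50 mm across, stem 20 mm, straight round cup 36 mm across over the top 30 mm (36 to 66 mm up) with a brass rim. Standing; 80 to 170 g. Origin: centre of its underside, z up.
- pepper_mill: Small turned dark-wood pepper mill, loose, 122 mm tall: foot 46 mm across, waist 30 mm at 50 mm up, straight round head 40 mm across from 74 to 102 mm up with a steel band, small steel ball on top. Standing; 130 to 250 g. Origin: centre of its underside, z up.
- round_box: Turned round wooden box, loose, open at the top, 58 mm across, 45 mm tall, wall 4 mm (mouth 50 mm across), inner floor 6 mm up. Standing; 70 to 140 g. Origin: centre of its underside, z up.
- box_lid: Lid of the round box, loose: spigot below 44 mm across and 8 mm deep (it enters the box's mouth with 3 mm play all round), flange 58 mm across from 8 to 15 mm up, round knob 18 mm across from 15 to 37 mm up. Stands on its spigot at the start; seated, its origin is 37 mm above the box's. 35 to 70 g. Origin: centre of its underside, z up.
- salad_bowl: Bystander: wooden bowl 100 mm across, 45 mm tall, beside the work on the robot's left. Leave alone. Origin: centre of its underside, z up.
- gouge: Bystander: turning gouge (dark wooden handle, brass ferrule, steel blade) about 280 mm long and 27 mm high lying on the counter beyond the work, its length along its own x, blade to +x. Leave alone. Origin: on the counter under the middle of its length, z up.
Not all that is in view belongs to the job. What is shaped like the post_board but yellow is not meant. What is shaped like the vase but yellow is not meant.

How it is judged:
By the outcome, as a careful person would: the job done as asked, in the order asked, and still so for the second after the job is handed in, with the robot touching nothing.
It also fails if it takes over 128 s, if anything falls off the work surface, if the arm or the gripper's body presses on something with over 40 N, if the wrist force passes 120 N, or if a joint passes its speed limit or range.

## Working session

There is one attempt and no reset: what is moved stays moved. The work goes in short steps, Python scripts to look and compute and a shell command to move; the robot and the scene stay as the last step left them, time stands still between calls to the robot, and variables do not carry over. Pictures are saved under pics/ and viewed, at most 14 in all, crops included, and the job is handed in when it is done.

```bash
ls; mkdir -p pics; python3 - <<'E'
from workcell import env
import cv2,numpy as np
for n in("scene","top"):
    im=env.grab_frame(n); cv2.imwrite(f"pics/{n}0.png",im[:,:,::-1])
    m=env.camera_model(n); print(n,{k:np.round(v,3).tolist() for k,v in m.items()})
s=env.state();print(s["ee_pos"],s["ee_rot"],s["time_s"],s["gripper_width"])
E
```

```text
pics
scene {'fx': 364.428, 'fy': 364.428, 'cx': 253.434, 'cy': 195.422, 'camera_from_world': [[0.744, 0.668, -0.013, -509.448], [-0.559, 0.633, 0.536, 244.643], [0.366, -0.391, 0.844, -1150.304], [0.0, 0.0, 0.0, 1.0]]}
top {'fx': 460.807, 'fy': 460.807, 'cx': 260.245, 'cy': 193.612, 'camera_from_world': [[-0.007, -1.0, 0.006, 95.132], [0.979, -0.005, 0.205, -571.644], [-0.205, 0.007, 0.979, -1472.61], [0.0, 0.0, 0.0, 1.0]]}
[ 211.94809597 -534.02755495  213.20290014] [-1.79908584e+02 -1.65996043e-03  2.16475734e+01] 0.1 91.42884724276739
```

View pics/top0.png

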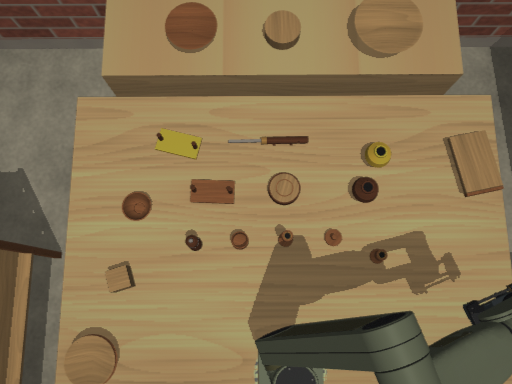

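View pics/scene0.png

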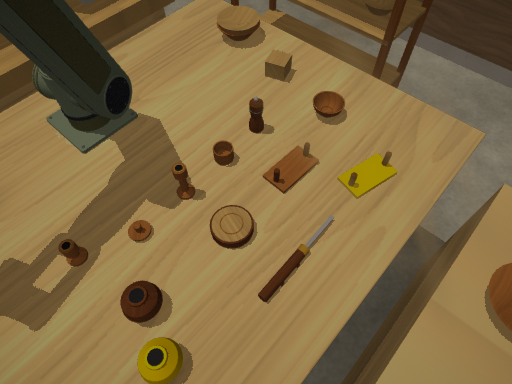

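The top view shows the mill at about (194,242), box (240,240), tall candlestick (286,238), lid (333,237), short candlestick (379,256), vase (365,189), log (284,188) and board (213,191). I'll enlarge both views to pick out the features.

```bash
python3 - <<'E'
import cv2
a=cv2.imread("pics/top0.png")[165:275,175:405]
cv2.imwrite("pics/topz.png",cv2.resize(a,None,fx=3.4,fy=3.4,interpolation=cv2.INTER_CUBIC))
b=cv2.imread("pics/scene0.png")[85:325,45:335]
cv2.imwrite("pics/scz.png",cv2.resize(b,None,fx=2.5,fy=2.5,interpolation=cv2.INTER_CUBIC))
E
```

```text
(no output)
```

View pics/topz.png

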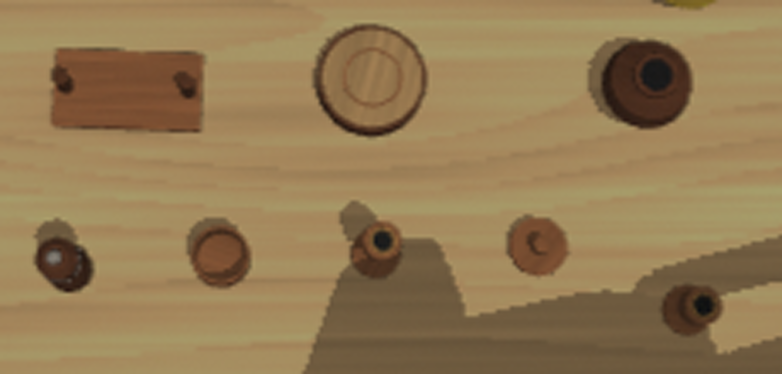

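View pics/scz.png

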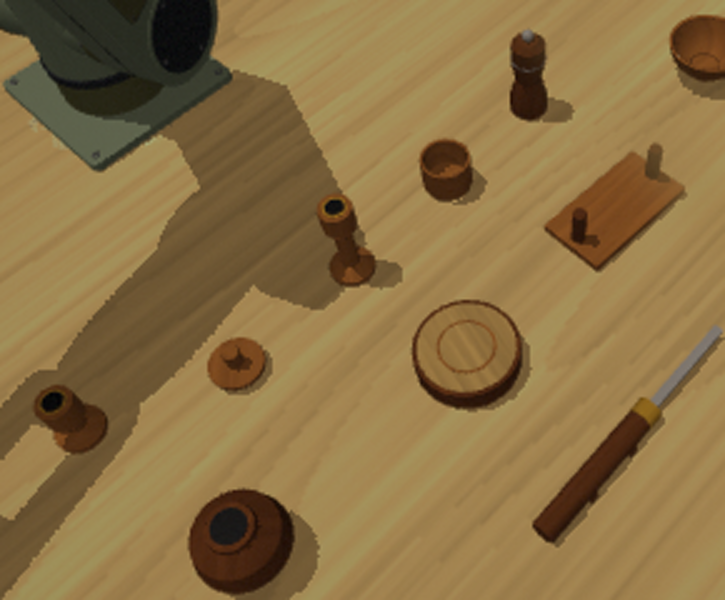

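The crops show the dark mouths (vase, tall, short), the mill's ball, the box rim, the lid knob and flange, the log ring and the board corners, all distinct in both views. Next I refine the dark mouths with masks and compare each ray on a known plane with the two-view triangulation.

```bash
cat >h.py <<'E'
import numpy as np,cv2
from workcell import env
def ray(n,p):
    m=env.camera_model(n);T=np.array(m["camera_from_world"]);R=T[:3,:3]
    d=R.T@np.array([(p[0]-m["cx"])/m["fx"],-(p[1]-m["cy"])/m["fy"],-1.]);return -R.T@T[:3,3],d
def plane(n,p,z):
    o,d=ray(n,p);return (o+d*(z-o[2])/d[2])[:2]
def tri(ps,pt):
    A=np.zeros((3,3));b=np.zeros(3)
    for n,p in(("scene",ps),("top",pt)):
        o,d=ray(n,p);d=d/np.linalg.norm(d);M=np.eye(3)-np.outer(d,d);A+=M;b+=M@o
    return np.linalg.solve(A,b)
def dark(im,p,r=7,th=45):
    x,y=map(int,np.round(p));w=im[y-r:y+r+1,x-r:x+r+1].max(2)
    k=(w<th).astype(np.uint8);n,l,s,c=cv2.connectedComponentsWithStats(k)
    if n<2:return p,0
    i=1+np.argmax(s[1:,4]);return c[i]+[x-r,y-r],s[i,4]
T=lambda x,y:((x+.5)/3.4-.5+175,(y+.5)/3.4-.5+165)
S=lambda x,y:((x+.5)/2.5-.5+45,(y+.5)/2.5-.5+85)
E
python3 - <<'E'
from h import *
it=cv2.imread("pics/top0.png");is_=cv2.imread("pics/scene0.png")
F={"vase":((656,74),(229,526),80,1),"tall":((382,240),(335,207),110,1),"short":((704,304),(52,402),66,1),
"ball":((53,257),(528,35),118,0),"lid":((537,245),(237,363),15,0),"knob":((540,240),(234,347),37,0),"box":((221,248),(446,158),45,0),"log":((373,77),(467,346),30,0),
"b1":((56,48),(683,187),12,0),"b2":((203,54),(598,268),12,0),"b3":((199,131),(546,228),12,0),"b4":((52,126),(632,154),12,0),
"p1":((58,73),(655,147),58,0),"p2":((179,78),(579,212),58,0)}
for k,(t,s,z,d) in F.items():
    t=T(*t);s=S(*s);a=b=0
    if d: t,a=dark(it,t);s,b=dark(is_,s)
    print(k,np.round(t,1),np.round(s,1),a,b,plane("top",t,z).round(1),plane("scene",s,z).round(1),tri(s,t).round(1))
E
```

```text
vase [367.7 186.6] [136.1 295.1] 63 176 [ 589.6 -262. ] [ 591.3 -262. ] [ 590.1 -262.3   77.8]
tall [286.9 235.3] [178.  167.3] 18 32 [426.9   9. ] [427.9   8.5] [427.    8.9 108.8]
short [381.5 254.2] [ 65.4 245.4] 26 51 [ 368.9 -297.9] [ 369.7 -298.2] [ 369.  -298.2   65. ]
ball [190.2 240.2] [255.9  98.7] 0 0 [412.2 311.9] [417.7 310.1] [413.4 313.4 112.7]
lid [332.6 236.7] [139.5 229.9] 0 0 [ 432.3 -150.6] [ 435.5 -151.8] [ 432.8 -151.2   10.6]
knob [333.5 235.2] [138.3 223.5] 0 0 [ 434.6 -150.1] [ 432.7 -145.5] [ 434.8 -147.8   41.5]
box [239.6 237.6] [223.1 147.9] 0 0 [427.8 160.3] [426.1 162. ] [427.6 160.5  47.5]
log [284.4 187.3] [231.5 223.1] 0 0 [599.8   9.4] [602.1  11.1] [600.8  10.5  28.6]
b1 [191.1 178.8] [317.9 159.5] 0 0 [635.6 329.4] [637.  327.5] [636.2 329.7   9.3]
b2 [234.4 180.5] [283.9 191.9] 0 0 [628.6 180.3] [634.4 178.9] [631.1 181.6   4.9]
b3 [233.2 203.2] [263.1 175.9] 0 0 [549.2 184. ] [557.9 181.6] [552.2 185.8   1.5]
b4 [189.9 201.7] [297.5 146.3] 0 0 [555.1 331.5] [563.5 327.5] [558.  334.    1.4]
p1 [191.7 186.1] [306.7 143.5] 0 0 [599.2 320.1] [597.3 319.1] [598.2 319.2  59. ]
p2 [227.3 187.6] [276.3 169.5] 0 0 [593.5 201.4] [591.7 195.3] [592.1 199.3  55.6]
```

```bash
python3 - <<'E'
from h import *
for n in("top","scene"):
    im=cv2.imread(f"pics/{n}0.png");lab=cv2.cvtColor(im,cv2.COLOR_BGR2LAB).astype(int)
    for k,p,z in(("board",(592,256),12),("log",(600,10),0),("logtop",(600,10),30),("lid",(433,-151),15),("box",(427,161),45)):
        m=env.camera_model(n);C=np.array(m["camera_from_world"]);c=C[:3,:3]@np.array([*p,z])+C[:3,3]
        u=m["cx"]-m["fx"]*c[0]/c[2];v=m["cy"]+m["fy"]*c[1]/c[2]
        x,y=int(u),int(v);r=42
        b,g,rr=[im[:,:,i].astype(float) for i in range(3)]
        ratio=(g/(rr+1))
        mk=(ratio<0.72) if k!="logtop" else (rr>110)
        if k=="log": mk=(rr<100)
        W=np.zeros(im.shape[:2],np.uint8);R={"board":48 if n=="scene" else 32,"log":28,"logtop":20,"lid":14,"box":15}[k]
        W[y-R:y+R,x-R:x+R]=mk[y-R:y+R,x-R:x+R]*255
        cs,_=cv2.findContours(W,cv2.RETR_EXTERNAL,cv2.CHAIN_APPROX_NONE)
        ct=max(cs,key=cv2.contourArea)
        P=np.array([plane(n,q[0],z) for q in ct],np.float32)
        if k=="board":print(n,k,cv2.minAreaRect(P))
        else:print(n,k,cv2.fitEllipse(P)[:2],P.min(0),P.max(0),(P.min(0)+P.max(0))/2)
    for q in((45,0),):
        x,y=(213,191) if n=="top" else (290,180); print(im[y,x],im[230,300])
E
```

```text
top board ((591.6109619140625, 256.56414794921875), (147.78744506835938, 79.21499633789062), 87.44873809814453)
top log ((604.1671752929688, 10.571121215820312), (106.79888916015625, 109.39102935791016)) [547.5845   -35.634575] [657.6982   64.47813] [602.64136   14.421776]
top logtop ((603.4456787109375, 12.243035316467285), (156.81016540527344, 161.1231689453125)) [534.85516 -55.81918] [671.48035  79.14687] [603.1677    11.663847]
top lid ((431.25140380859375, -150.96560668945312), (54.092010498046875, 54.50103759765625)) [ 404.39893 -178.99603] [ 458.32727  -124.708885] [ 431.3631  -151.85246]
top box ((420.6270446777344, 161.70230102539062), (52.66047286987305, 56.68220901489258)) [393.5513  136.15675] [449.53137 188.74454] [421.54132 162.45065]
[ 51  82 127] [ 94 137 166]
scene board ((597.6669311523438, 253.56919860839844), (153.90423583984375, 83.81147003173828), 87.80661010742188)
scene log ((589.83642578125, 19.952802658081055), (109.09717559814453, 128.66441345214844)) [541.21045  -43.155476] [655.8325   75.06388] [598.5215    15.954203]
scene logtop ((590.5009155273438, 18.305004119873047), (104.84777069091797, 124.86309814453125)) [517.74115  -39.464233] [649.6026   85.56859] [583.6719    23.052177]
scene lid ((435.43292236328125, -152.4420623779297), (55.385894775390625, 58.519100189208984)) [ 405.13907 -180.14015] [ 465.56882  -124.595055] [ 435.35394 -152.3676 ]
scene box ((434.6882019042969, 152.881591796875), (57.235286712646484, 83.41246795654297)) [395.85495 115.6133 ] [475.05408 189.5458 ] [435.45453 152.57956]
[ 32  75 125] [ 81 132 162]
```

```bash
python3 -m jog '{"jaw":[91,91,91,91,91,91,91,91,91,91],"slide":[[0,0,0],[0,0,0],[0,0,0],[0,0,0],[0,0,0],[0,0,0],[0,0,0],[0,0,0],[0,0,0],[0,0,0]],"spin":[-0.95,-0.95,-0.95,-0.95,-0.95,-0.95,-0.95,-0.95,-0.95,0]}' 20; python3 - <<'E'
from h import *
it=cv2.imread("pics/top0.png");is_=cv2.imread("pics/scene0.png")
for n,im,(x0,x1,y0,y1) in(("top",it,(183,205,232,253)),("scene",is_,(245,268,94,135))):
    b,g,r=[im[:,:,i].astype(float) for i in range(3)]
    mk=((g/(r+1)<0.72)&(r<120)).astype(np.uint8)[y0:y1,x0:x1]
    print(n);print("\n".join("".join(".#"[v] for v in l) for l in mk))
E
```

```text
time_s: 1.1
ee_pos: [212.0, -534.2, 213.5]
ee_rot: [-180.0, -0.1, 90.0]
force: [-0.4, 0.4, 0.0]
gripper_width: 91.0
gripper_force: 0.0
top
......................
......................
......................
.......####...........
.....########.........
....##########........
...####..#####........
...###....#####.#.....
...##.....#####.#.....
...##.....#####.##....
...###....#####.##....
...###########..##....
....##########..###...
.....#########.###....
......############....
.............#####....
........#########.....
.........#######......
...........##.........
......................
......................
scene
.......................
.......................
.......................
.......................
.......#...............
......###.....##.......
.....####....####......
.....#####..######.....
.....#############.....
....##############.....
....##############.....
.....#############.....
.....#############.....
.....#############.....
.....#############.....
.....############......
......###########......
.......#########.......
.....##.#.###...#......
......###.....###......
......###########......
......##########.......
......###########......
......###########......
.....############......
.....#############.....
.....#############.....
....##############.....
....##############.....
....###############....
....###############....
....###############....
....###############....
....###############....
....###############....
.....#############.....
.....#############.....
......##########.......
.........######........
.......................
.......................
```

```bash
python3 - <<'E'
from h import *
print(plane("top",(190.6,240.2),116),plane("top",(191.7,240.6),96),plane("top",(194.6,243.1),8))
print(plane("scene",(255.9,98.7),116),plane("scene",(256,132.5),0),tri((255.9,98.7),(190.6,240.2)))
E
python3 -m jog '{"jaw":[91,91,91,91,91,91,91,91,91,91],"slide":[[0.2,1,0],[0.2,1,0],[0.5,1,0],[0.5,1,0],[0.5,1,0],[0.5,1,0],[1,0.7,0],[1,0,0],[1,0,0],[1,0,0]],"spin":[0,0,0,0,0,0,0,0,0,0]}'
```

```text
[412.49693524 311.0035591 ] [413.35273911 310.37312462] [414.25857394 312.92636758]
[416.24940205 311.69035579] [429.7448072  295.73263587] [413.66517735 312.50707495 113.37553034]
time_s: 2.1
ee_pos: [412.9, -340.9, 213.5]
ee_rot: [-180.0, -0.0, 89.9]
force: [0.5, 0.7, 0.5]
gripper_width: 91.1
gripper_force: 0.0
```

```bash
python3 -m jog '{"jaw":[91,91,91,91,91,91,91,91,91,91],"slide":[[1,0,0],[1,0,0],[1,0,0],[1,0,0],[1,0,0],[1,0,0],[1,0,0],[1,0,0],[1,0,0],[1,0,0]],"spin":[0,0,0,0,0,0,0,0,0,0]}'
python3 -m jog '{"jaw":[91,91,91,91,91,91,91,91,91,91],"slide":[[1,0,0],[1,0,0],[1,0,0],[1,0,0],[1,0,0],[1,0,0],[1,0,0],[1,0,0],[1,0,0],[1,0,0]],"spin":[0,0,0,0,0,0,0,0,0,0]}'
python3 -m jog '{"jaw":[91,91,91],"slide":[[1,0,0],[0.7,0,0],[0,0,0]],"spin":[0,0,0]}'
```

```text
time_s: 3.1
ee_pos: [412.4, -41.1, 213.9]
ee_rot: [-180.0, 0.0, 89.8]
force: [0.7, -0.2, 0.2]
gripper_width: 91.1
gripper_force: 0.0
time_s: 4.1
ee_pos: [412.2, 258.9, 213.7]
ee_rot: [-180.0, 0.0, 89.9]
force: [-0.6, -0.1, -0.3]
gripper_width: 90.9
gripper_force: 0.0
time_s: 4.4
ee_pos: [412.3, 310.8, 213.4]
ee_rot: [-180.0, -0.0, 90.0]
force: [0.0, 0.4, 0.4]
gripper_width: 90.8
gripper_force: 0.0
```

```bash
python3 -m jog '{"jaw":[91,91,91,91,91,91,91],"slide":[[0.02,0.05,1],[0,0,1],[0,0,1],[0,0,1],[0,0,0.5],[0,0,0.3],[0,0,0]],"spin":[0,0,0,0,0,0,0]}'
python3 -m jog '{"jaw":[30,30,30,30,30,30,30,30,30,30],"slide":[[0,0,0],[0,0,0],[0,0,0],[0,0,0],[0,0,0],[0,0,0],[0,0,0],[0,0,0],[0,0,0],[0,0,0]],"spin":[0,0,0,0,0,0,0,0,0,0]}' 20
```

```text
time_s: 5.1
ee_pos: [413.4, 308.2, 69.1]
ee_rot: [-179.9, 0.1, 90.0]
force: [0.1, 0.6, -0.3]
gripper_width: 90.8
gripper_force: 0.0
time_s: 6.1
ee_pos: [414.1, 309.3, 70.0]
ee_rot: [180.0, 0.0, 90.0]
force: [0.4, -0.0, 0.9]
gripper_width: 39.4
gripper_force: 20.0
```

```bash
python3 -m jog '{"jaw":[30,30,30,30,30],"slide":[[0,0,-0.5],[0,0,-1],[0,0,-1],[0,0,-1],[0,0,0]],"spin":[0,0,0,0,0]}'
python3 -m jog '{"jaw":[30,30,30,30,30,30,30,30,30,30],"slide":[[-0.5,0.3,0],[-1,0.65,0],[-1,0.65,0],[-1,0.65,0],[-1,0.65,0],[-1,0.65,0],[-1,0.65,0],[-1,0.65,0],[-1,0.65,0],[-1,0.65,0]],"spin":[0,0,0,0,0,0,0,0,0,0]}'
python3 -m jog '{"jaw":[30,30,30],"slide":[[-0.55,0.07,0],[0,0,0],[0,0,0]],"spin":[0,0,0]}'
python3 - <<'E'
from h import *
for i in range(3):
    s=env.state();print(s["ee_pos"],s["time_s"])
for n in("scene","top"):cv2.imwrite(f"pics/{n}1.png",env.grab_frame(n)[:,:,::-1])
E
```

```text
time_s: 6.6
ee_pos: [415.8, 310.7, 178.3]
ee_rot: [179.6, -0.3, 90.1]
force: [1.4, 0.8, -2.5]
gripper_width: 39.5
gripper_force: 20.0
time_s: 7.6
ee_pos: [598.1, 23.1, 172.5]
ee_rot: [-179.8, -0.0, 90.0]
force: [0.6, 0.1, -2.3]
gripper_width: 39.5
gripper_force: 20.0
time_s: 7.9
ee_pos: [599.5, 8.4, 173.6]
ee_rot: [-179.8, -0.1, 90.0]
force: [-0.2, 0.9, -2.5]
gripper_width: 39.5
gripper_force: 20.0
[599.45977799   8.40514651 173.56800465] 7.9
[599.45977799   8.40514651 173.56800465] 7.9
[599.45977799   8.40514651 173.56800465] 7.9
```

```bash
python3 -m jog '{"jaw":[30,30,30,30,30],"slide":[[0,0.03,1],[0,0,1],[0,0,0.3],[0,0,0.05],[0,0,0]],"spin":[0,0,0,0,0]}'
python3 -m jog '{"jaw":[30,30,30],"slide":[[0,0,0.05],[0,0,0.03],[0,0,0]],"spin":[0,0,0]}'
```

```text
time_s: 8.5
ee_pos: [602.3, 8.5, 105.4]
ee_rot: [179.9, -0.0, 90.1]
force: [-0.2, 0.8, -1.8]
gripper_width: 39.3
gripper_force: 20.0
time_s: 8.8
ee_pos: [602.0, 7.9, 102.7]
ee_rot: [179.9, 0.0, 90.0]
force: [-0.2, -0.8, -2.4]
gripper_width: 39.7
gripper_force: 20.0
```

```bash
python3 - <<'E'
import cv2
a=cv2.imread("pics/top1.png")[150:260,175:405]
b=cv2.imread("pics/scene1.png")[85:325,45:335]
cv2.imwrite("pics/s1z.png",cv2.resize(b,None,fx=2.5,fy=2.5,interpolation=cv2.INTER_CUBIC))
E
```

```text
(no output)
```

View pics/s1z.png

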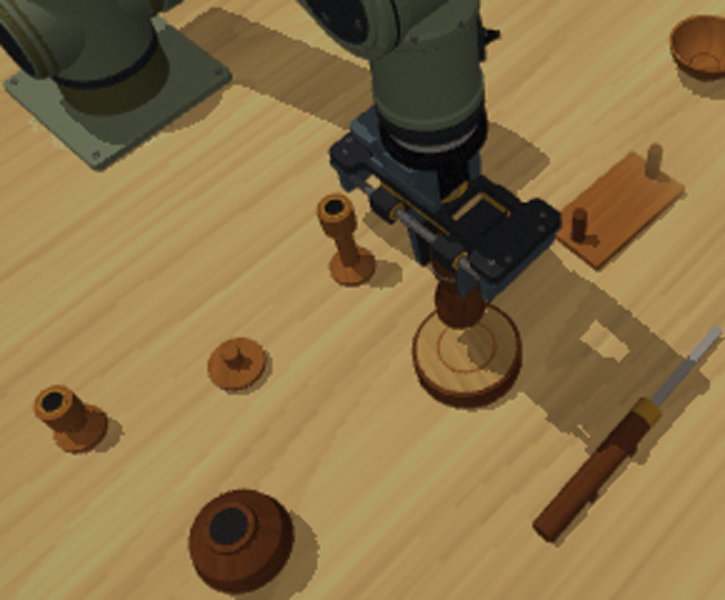

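The scene view shows the mill held upright above the log, at about (460,300) in the crop. I'll lower it until it touches.

```bash
python3 -m jog '{"jaw":[30,30],"slide":[[0,-0.03,0.05],[0,0,0]],"spin":[0,0]}'
python3 -m jog '{"jaw":[30,30],"slide":[[0,0,0.03],[0,0,0]],"spin":[0,0]}'
```

```text
time_s: 9.0
ee_pos: [600.5, 7.9, 100.5]
ee_rot: [-180.0, 0.0, 90.0]
force: [0.3, 0.5, -2.9]
gripper_width: 39.4
gripper_force: 20.0
time_s: 9.2
ee_pos: [600.8, 7.9, 100.0]
ee_rot: [180.0, 0.0, 90.0]
force: [-0.1, 0.2, -0.9]
gripper_width: 39.7
gripper_force: 20.0
```

```bash
python3 -m jog '{"jaw":[30,30,45,50,60,75,91,91,91,91],"slide":[[0,0,0.02],[0,0,0],[0,0,0],[0,0,0],[0,0,0],[0,0,0],[0,0,0],[0,0,0],[0,0,0],[0,0,0]],"spin":[0,0,0,0,0,0,0,0,0,0]}'
python3 -m jog '{"jaw":[91,91,91,91,91,91,91,91,91,91],"slide":[[0,0,-1],[0,0,-1],[0,0,-1],[0,0,-1],[0.7,-1,-0.5],[0.7,-1,0],[0.7,-1,0],[0.7,-1,0],[0.7,-1,0],[0.8,-0.8,0]],"spin":[0,0,0,0,0,0,0,0,0,0]}'
python3 - <<'E'
from h import *
for n in("scene","top"):cv2.imwrite(f"pics/{n}2.png",env.grab_frame(n)[:,:,::-1])
b=cv2.imread("pics/scene2.png")[85:325,45:335];a=cv2.imread("pics/top2.png")[160:260,180:400]
cv2.imwrite("pics/s2z.png",cv2.resize(b[70:200,120:280],None,fx=4,fy=4,interpolation=cv2.INTER_CUBIC))
E
```

```text
time_s: 10.2
ee_pos: [600.8, 7.9, 99.0]
ee_rot: [180.0, 0.0, 90.0]
force: [0.0, 0.3, 0.1]
gripper_width: 90.4
gripper_force: 0.0
time_s: 11.2
ee_pos: [424.8, 137.2, 234.2]
ee_rot: [-180.0, 0.0, 90.0]
force: [0.4, -0.3, -0.7]
gripper_width: 90.9
gripper_force: 0.0
```

View pics/s2z.png

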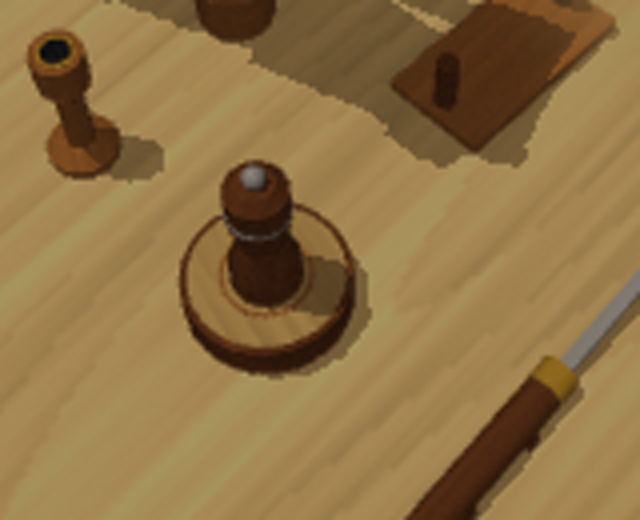

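The mill stands upright, inside and concentric with the log's ring. Next is the box.

```bash
python3 -m jog '{"jaw":[91,91,91,91,91,91,91,91],"slide":[[0.8,0.08,0.5],[0,0,1],[0,0,1],[0,0,1],[0,0,0.9],[0,0,0.9],[0,0,0],[0,0,0]],"spin":[0,0,0,0,0,0,0,0]}'
python3 - <<'E'
from workcell import env
print(env.state()["ee_pos"])
E
```

```text
time_s: 12.1
ee_pos: [429.8, 160.6, 75.3]
ee_rot: [180.0, 0.0, 90.0]
force: [0.8, -0.4, 0.7]
gripper_width: 91.0
gripper_force: 0.0
[429.77514076 160.59934202  75.2729111 ]
```

```bash
python3 -m jog '{"jaw":[91,91,91,91],"slide":[[0,-0.07,1],[0,0,0.7],[0,0,0.3],[0,0,0]],"spin":[0,0,0,0]}'
python3 -m jog '{"jaw":[48,48,48,48,48,48,48,48],"slide":[[0,0,0],[0,0,0],[0,0,0],[0,0,0],[0,0,0],[0,0,0],[0,0,0],[0,0,0]],"spin":[0,0,0,0,0,0,0,0]}' 15
```

```text
time_s: 12.5
ee_pos: [427.5, 160.8, 15.3]
ee_rot: [180.0, 0.0, 90.0]
force: [0.6, -0.1, 0.3]
gripper_width: 91.0
gripper_force: 0.0
time_s: 13.3
ee_pos: [427.0, 160.9, 15.4]
ee_rot: [180.0, -0.0, 90.1]
force: [-1.8, -0.8, 5.6]
gripper_width: 58.4
gripper_force: 15.0
```

```bash
python3 -m jog '{"jaw":[48,48,48,48,48,48],"slide":[[0,0,-0.5],[0,0,-0.9],[0,0,-1],[0,0,-1],[0,0,-0.8],[0,0,0]],"spin":[0,0,0,0,0,0]}'
python3 -m jog '{"jaw":[48,48,48,48,48,48,48,48,48],"slide":[[0.4,0.5,0],[0.5,0.8,0],[0.5,0.9,0],[0.5,0.9,0],[0.5,0.9,0],[0.5,0.9,0],[0.3,0.68,0],[0,0,0],[0,0,0]],"spin":[0,0,0,0,0,0,0,0,0]}'
python3 - <<'E'
from h import *
for n in("scene","top"):cv2.imwrite(f"pics/{n}3.png",env.grab_frame(n)[:,:,::-1])
print(env.state()["ee_pos"])
b=cv2.imread("pics/scene3.png")[110:220,220:350]
cv2.imwrite("pics/s3z.png",cv2.resize(b,None,fx=5,fy=5,interpolation=cv2.INTER_CUBIC))
E
```

```text
time_s: 13.9
ee_pos: [429.2, 161.6, 143.8]
ee_rot: [179.6, -0.1, 90.0]
force: [0.2, -0.3, -1.3]
gripper_width: 58.5
gripper_force: 15.0
time_s: 14.8
ee_pos: [593.1, 256.4, 138.9]
ee_rot: [-179.8, 0.1, 90.0]
force: [-0.6, 0.0, -0.0]
gripper_width: 58.5
gripper_force: 15.0
[592.77741498 256.23757293 140.02046772]
```

View pics/s3z.png

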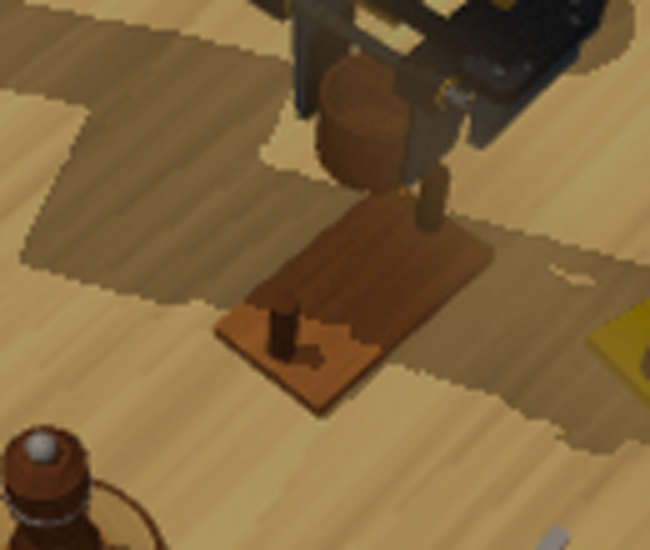

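The box hangs upright over the board. The post tops are at about (434,172) and (284,306) in the crop, the bases at (430,226) and (284,352); I'll use these to check the midpoint.

```bash
python3 - <<'E'
from h import *
f=lambda x,y:((x+.5)/5-.5+220,(y+.5)/5-.5+110)
a,b,c,d=plane("scene",f(434,174),58),plane("scene",f(284,307),58),plane("scene",f(430,226),12),plane("scene",f(284,352),12)
print(a,b,(a+b)/2,np.hypot(*(a-b)),c,d,(c+d)/2,np.hypot(*(c-d)))
E
python3 -m jog '{"jaw":[48,48,48,48,48,48],"slide":[[0,0.05,1],[0,0,1],[0,0,1],[0,0,0.4],[0,0,0.1],[0,0,0]],"spin":[0,0,0,0,0,0]}'
```

```text
[598.64170165 315.93626055] [595.00395644 191.70694941] [596.82282905 253.82160498] 124.28256086339779 [600.48544853 318.026471  ] [594.33446068 195.36721769] [597.40995461 256.69684434] 122.81338311982817
time_s: 15.5
ee_pos: [596.0, 257.0, 36.8]
ee_rot: [179.9, -0.0, 90.0]
force: [0.2, 0.1, -1.4]
gripper_width: 58.4
gripper_force: 15.0
```

```bash
python3 -m jog '{"jaw":[48,48,48,48],"slide":[[0,0,0.15],[0,0,0.08],[0,0,0.04],[0,0,0]],"spin":[0,0,0,0]}'
python3 -m jog '{"jaw":[48,48,48],"slide":[[0,0,0.03],[0,0,0],[0,0,0]],"spin":[0,0,0]}'
```

```text
time_s: 15.9
ee_pos: [595.8, 257.0, 28.1]
ee_rot: [180.0, -0.0, 90.0]
force: [-0.1, -0.4, -1.4]
gripper_width: 58.4
gripper_force: 15.0
time_s: 16.2
ee_pos: [596.0, 257.0, 27.5]
ee_rot: [180.0, -0.0, 90.0]
force: [-1.1, -1.4, 2.5]
gripper_width: 58.4
gripper_force: 15.0
```

```bash
python3 -m jog '{"jaw":[58,62,70,80,91,91,91],"slide":[[0,0,0],[0,0,0],[0,0,0],[0,0,0],[0,0,0],[0,0,0],[0,0,0]],"spin":[0,0,0,0,0,0,0]}'
python3 -m jog '{"jaw":[91,91,91,91,91,91,91,91,91,91],"slide":[[0,0,-1],[0,0,-1],[0,0,-1],[0,0,-1],[0,0,-1],[-1,-0.7,-0.5],[-1,-0.7,0],[-1,-0.7,0],[-1,-0.7,0],[-1,-0.7,0]],"spin":[0,0,0,0,0,0,0,0,0,0]}'
python3 -m jog '{"jaw":[91,91,91,91,91,91,91,91,91,91],"slide":[[-1,-0.7,0],[-1,-0.7,0],[-1,-0.55,0],[-1,0,0],[-1,0,0],[-1,0,0],[-1,0,0],[-1,0,0],[-0.6,0,0],[0,0,0]],"spin":[0,0,0,0,0,0,0,0,0,0]}'
python3 - <<'E'
from h import *
for n in("scene","top"):cv2.imwrite(f"pics/{n}4.png",env.grab_frame(n)[:,:,::-1])
print(env.state()["ee_pos"])
b=cv2.imread("pics/scene4.png")[110:220,220:350]
a=cv2.imread("pics/top4.png")[150:260,175:405]
b=cv2.resize(b,(520,440),interpolation=cv2.INTER_CUBIC)
cv2.imwrite("pics/s4z.png",b);cv2.imwrite("pics/t4z.png",cv2.resize(a[10:70,0:80],(640,480),interpolation=cv2.INTER_CUBIC))
E
```

```text
time_s: 16.9
ee_pos: [595.8, 256.9, 26.9]
ee_rot: [-180.0, 0.0, 90.0]
force: [-0.4, 0.2, 0.8]
gripper_width: 90.9
gripper_force: 0.0
time_s: 17.9
ee_pos: [489.9, 105.8, 192.1]
ee_rot: [180.0, 0.0, 90.1]
force: [1.0, -0.8, -0.1]
gripper_width: 91.0
gripper_force: 0.0
time_s: 18.9
ee_pos: [432.6, -153.0, 192.1]
ee_rot: [180.0, 0.0, 89.9]
force: [0.2, 0.3, -0.0]
gripper_width: 90.7
gripper_force: 0.0
[ 432.39777028 -151.04436096  192.00587225]
```

View pics/s4z.png

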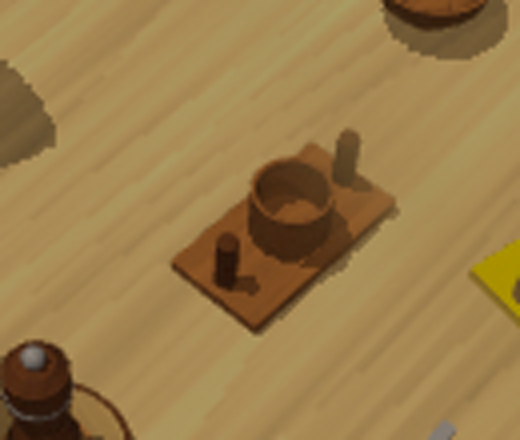

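View pics/t4z.png

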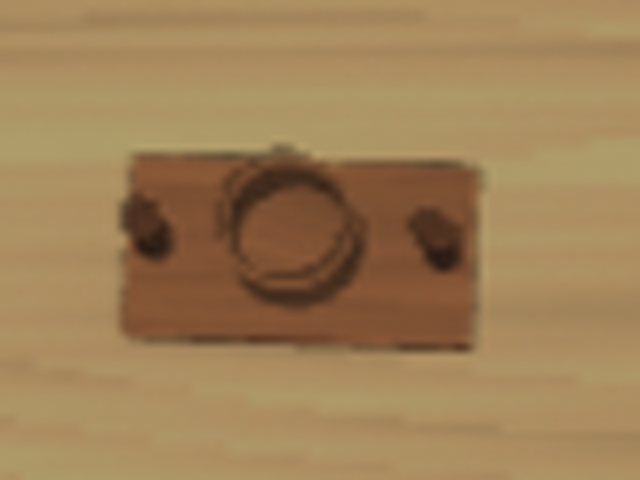

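Both views agree that the box is upright and midway between the posts to within about 1 mm. Next is the lid.

```bash
python3 -m jog '{"jaw":[91,91,91,80,70,60,50,50,50],"slide":[[0,0,1],[0,0,1],[0,0,1],[0,0,1],[0,0,1],[0,0,0.5],[0,0,0.15],[0,0,0],[0,0,0]],"spin":[0,0,0,0,0,0,0,0,0]}' 10
python3 -m jog '{"jaw":[50,50],"slide":[[0,0,0.1],[0,0,0]],"spin":[0,0]}'
```

```text
time_s: 19.9
ee_pos: [433.4, -151.1, 23.4]
ee_rot: [179.9, 0.0, 90.1]
force: [-0.9, 0.5, 0.1]
gripper_width: 50.7
gripper_force: 0.0
time_s: 20.1
ee_pos: [432.9, -151.2, 20.0]
ee_rot: [179.9, 0.0, 90.1]
force: [-0.0, -1.2, -0.7]
gripper_width: 50.0
gripper_force: 0.0
```

```bash
python3 -m jog '{"jaw":[45,30,10,10,10,10,10,10,10,10],"slide":[[0,0,0.07],[0,0,0],[0,0,0],[0,0,0],[0,0,0],[0,0,0],[0,0,0],[0,0,0],[0,0,0],[0,0,0]],"spin":[0,0,0,0,0,0,0,0,0,0]}' 12
python3 -m jog '{"jaw":[10,10,10,10,10,10,10],"slide":[[0,0,-0.3],[0,0,-0.6],[0,0,-1],[0,0,-1],[0,0,-1],[0,0,-0.6],[0,0,0]],"spin":[0,0,0,0,0,0,0]}'
```

```text
time_s: 21.1
ee_pos: [432.6, -151.2, 17.5]
ee_rot: [180.0, 0.0, 90.1]
force: [1.1, -0.5, 0.4]
gripper_width: 17.7
gripper_force: 12.0
time_s: 21.8
ee_pos: [434.3, -151.8, 155.4]
ee_rot: [179.6, 0.1, 90.0]
force: [0.4, 0.4, 0.1]
gripper_width: 17.6
gripper_force: 12.0
```

```bash
python3 -m jog '{"jaw":[10,10,10,10,10,10,10,10,10,10],"slide":[[0.6,0,0],[1,0,0],[1,0,0],[1,0,0],[1,0,0],[1,0,0],[1,0.6,0],[1,0.7,0],[1,0.7,0],[1,0.7,0]],"spin":[0,0,0,0,0,0,0,0,0,0]}'
python3 -m jog '{"jaw":[10,10,10,10,10,10,10],"slide":[[1,0.7,0],[1,0.7,0],[1,0.7,0],[0.8,0.5,0],[0.2,0.1,0],[0,0,0],[0,0,0]],"spin":[0,0,0,0,0,0,0]}'
```

```text
time_s: 22.8
ee_pos: [513.2, 138.1, 151.2]
ee_rot: [-179.9, 0.0, 90.1]
force: [0.2, -0.9, 0.2]
gripper_width: 17.5
gripper_force: 12.0
time_s: 23.5
ee_pos: [593.1, 255.8, 151.6]
ee_rot: [-179.9, 0.1, 90.0]
force: [0.0, 0.0, -1.0]
gripper_width: 17.3
gripper_force: 12.0
```

```bash
python3 -m jog '{"jaw":[10,10,10,10,10],"slide":[[0.03,0.09,1],[0,0,1],[0,0,0.4],[0,0,0],[0,0,0]],"spin":[0,0,0,0,0]}'
python3 - <<'E'
from h import *
for n in("scene","top"):cv2.imwrite(f"pics/{n}5.png",env.grab_frame(n)[:,:,::-1])
print(env.state()["ee_pos"])
b=cv2.imread("pics/scene5.png")[125:195,255:335]
cv2.imwrite("pics/s5z.png",cv2.resize(b,(640,560),interpolation=cv2.INTER_CUBIC))
E
```

```text
time_s: 24.0
ee_pos: [597.4, 257.5, 81.6]
ee_rot: [179.9, -0.0, 90.0]
force: [-0.3, -0.0, -0.4]
gripper_width: 17.2
gripper_force: 12.0
[597.96465019 258.01006796  82.28419456]
```

View pics/s5z.png

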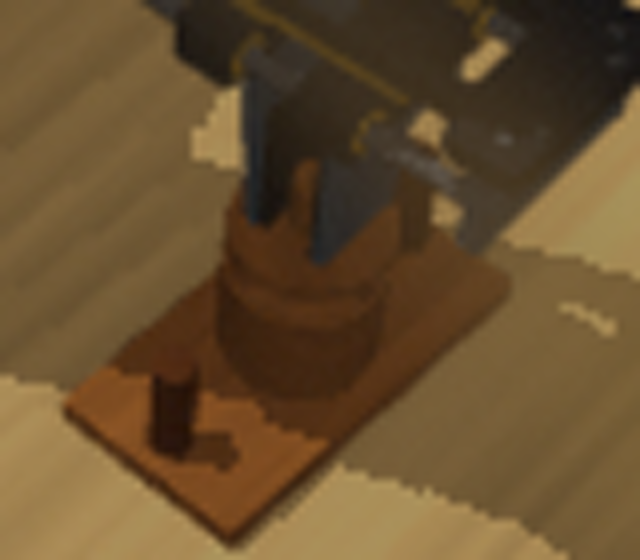

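The lid is held level just above the box. Its flange is centred at column 315 against 301 for the box, about 2–3 mm off to the right in the image, and the TCP readout agrees. I'll correct that and lower.

```bash
python3 -m jog '{"jaw":[10,10,10],"slide":[[-0.04,-0.07,0],[0,0,0.15],[0,0,0]],"spin":[0,0,0]}'
python3 - <<'E'
from h import *
def ex(n,o,sc):
    im=env.grab_frame(n)[:,:,::-1];return im
im=ex("scene",0,0);cv2.imwrite("pics/scene6.png",im)
b,g,r=[im[:,:,i].astype(float) for i in range(3)]
print(env.state()["ee_pos"])
for row in range(146,174,2):
    seg=im[row,276:312].astype(int); print(row," ".join(f"{v:3d}" for v in seg[:,2]))
E
```

```text
time_s: 24.4
ee_pos: [594.5, 256.5, 75.7]
ee_rot: [-180.0, 0.0, 90.0]
force: [-0.4, 0.4, -1.1]
gripper_width: 17.2
gripper_force: 12.0
[594.61246622 256.58168164  75.76279203]
146 111 112 114 116 115 115 114 111  55  37  35  26  29  32  35  57  70  56  48  48  47  50  53  55  56  59  61  71  83  91  88  82  72  71  71  69
148 115 114 114 113 112 112 113 108  54  36  30  26  28  34  64  82  82  46  47  47  49  51  52  55  57  57  63 101  66  67  75  85  92  94  77  88
150 112 113 112 112 112 112 102  84  45  33  26  24  25  31  58  69  75  34  44  46  50  48  49  52  53  55  65  72  65  67  70  70  70  81  74  74
152 110 111 111 112 112 114  86  80  60  32  25  22  31  45  60  64  57  38  43  43  44  45  48  48  53  70  86  72  64  66  67  69  80 150 151  86
154 113 118 119 117 116 111  70  80  81  72  55  66  76  75  73  65  44  38  42  43  43  45  49  68  84  85  87  79  63  64  66  67  73  93  87  70
156 119 118 115 113 112 110  71  77  81  84  82  79  77  75  73  74  38  39  39  41  44  63  84  84  84  85  83  79  80  71  77  76  94  91  79  73
158 115 111 112 111 110 105  71  60 
[... 447 characters left out ...]
  59  61  68  78  78  77  84  85  83  83  83  78  79  81  78  65  66  68  84  85  84  85  87  92  93  95  95
166  83  83  81  80  79  80  55  56  56  59  61  62  64  65  66  65  63  65  67  68  70  67  65  67  68  65  68  84  82  86  92  92  92  92  91  90
168  80  78  77  83  87  84  70  59  58  58  61  62  62  65  65  68  69  68  69  66  68  68  67  68  65  61  76  85  91  90  92  90  89  88  77  92
170  82  80  78  71  84  83  81  72  60  59  60  62  63  63  64  66  66  67  67  66  66  65  64  64  64  78  88  89  89  88  86  85  76  99 116 120
172  76  74  60  52  83  80  78  81  84  67  62  61  60  66  64  65  65  65  67  66  66  65  63  74  86  88  88  87  83  78  75  97 117 119 119 120
```

```bash
python3 -m jog '{"jaw":[10,10,10],"slide":[[0.01,0.03,0.1],[0,0,0.07],[0,0,0]],"spin":[0,0,0]}'
python3 -m jog '{"jaw":[10,10,10],"slide":[[0,0,0.05],[0,0,0.05],[0,0,0]],"spin":[0,0,0]}'
```

```text
time_s: 24.75
ee_pos: [595.5, 256.9, 70.2]
ee_rot: [-179.9, 0.0, 90.0]
force: [0.6, -0.1, -0.6]
gripper_width: 17.9
gripper_force: 12.0
time_s: 25.05
ee_pos: [595.6, 256.9, 67.5]
ee_rot: [-180.0, 0.0, 90.0]
force: [1.3, -0.1, -0.7]
gripper_width: 17.6
gripper_force: 12.0
```

```bash
python3 -m jog '{"jaw":[10,10,10],"slide":[[0,0,0.02],[0,0,0.02],[0,0,0]],"spin":[0,0,0]}'
python3 -m jog '{"jaw":[18,20,24,30,40,50,50,50],"slide":[[0,0,0],[0,0,0],[0,0,0],[0,0,0],[0,0,0],[0,0,0],[0,0,-0.3],[0,0,-1]],"spin":[0,0,0,0,0,0,0,0]}'
```

```text
time_s: 25.35
ee_pos: [595.8, 256.9, 66.6]
ee_rot: [-180.0, 0.0, 90.0]
force: [-0.5, -0.9, -0.2]
gripper_width: 17.4
gripper_force: 12.0
time_s: 26.15
ee_pos: [593.8, 256.1, 103.4]
ee_rot: [-179.6, 0.2, 90.0]
force: [0.6, -0.8, -0.5]
gripper_width: 49.9
gripper_force: 0.0
```

```bash
python3 -m jog '{"jaw":[50,70,91,91,91,91,91,91,91,91],"slide":[[0,0,-1],[0,0,-1],[0,-0.5,-1],[-0.8,-1,-0.3],[-1,-1,0],[-1,-1,0],[-1,-1,0],[-1,-1,0],[-1,0,0],[-1,0,0]],"spin":[0,0,0,0,0,0,0,0,0,0]}'
python3 -m jog '{"jaw":[91,91,91,91],"slide":[[-1,0,0],[-0.45,0,0],[0,0,0],[0,0,0]],"spin":[0,0,0,0]}'
python3 - <<'E'
from h import *
for n in("scene","top"):cv2.imwrite(f"pics/{n}7.png",env.grab_frame(n)[:,:,::-1])
print(env.state()["ee_pos"])
b=cv2.imread("pics/scene7.png")[125:195,255:335];a=cv2.imread("pics/top7.png")[165:215,180:240]
cv2.imwrite("pics/s7z.png",np.hstack([cv2.resize(b,(400,350),interpolation=cv2.INTER_CUBIC),cv2.resize(a,(400,350),interpolation=cv2.INTER_CUBIC)]))
E
```

```text
time_s: 27.15
ee_pos: [430.1, 51.9, 205.8]
ee_rot: [179.9, -0.0, 90.1]
force: [0.3, 0.3, -1.2]
gripper_width: 91.2
gripper_force: 0.0
time_s: 27.55
ee_pos: [431.1, 9.5, 205.1]
ee_rot: [179.9, -0.0, 90.0]
force: [-0.0, -0.3, 0.3]
gripper_width: 91.2
gripper_force: 0.0
[431.02930189  10.0262401  204.86889769]
```

View pics/s7z.png

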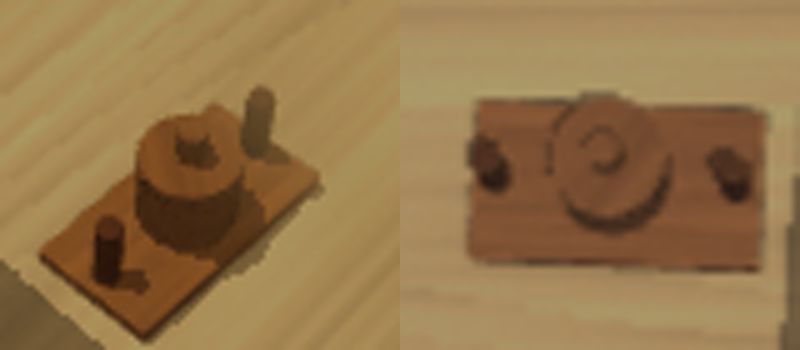

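The lid is flush on the box, concentric with it, and the box is midway between the posts. Next is the tall candlestick.

```bash
python3 -m jog '{"jaw":[91,91,91,91,91,91,91],"slide":[[-0.02,-0.12,0.7],[0,0,1],[0,0,1],[0,0,1],[0,0,0.4],[0,0,0.2],[0,0,0]],"spin":[0,0,0,0,0,0,0]}'
python3 -m jog '{"jaw":[26,26,26,26,26,26,26,26,26,26],"slide":[[0,0,0],[0,0,0],[0,0,0],[0,0,0],[0,0,0],[0,0,0],[0,0,0],[0,0,0],[0,0,0],[0,0,0]],"spin":[0,0,0,0,0,0,0,0,0,0]}' 15
python3 -m jog '{"jaw":[26,26,26,26,26],"slide":[[0,0,-0.5],[0,0,-1],[0,0,-1],[0,0,-0.5],[0,0,0]],"spin":[0,0,0,0,0]}'
```

```text
time_s: 28.35
ee_pos: [427.2, 9.3, 75.2]
ee_rot: [-179.9, -0.0, 90.1]
force: [-1.2, 0.3, -0.3]
gripper_width: 91.2
gripper_force: 0.0
time_s: 29.35
ee_pos: [427.5, 8.7, 75.7]
ee_rot: [180.0, 0.0, 90.1]
force: [-0.8, -0.2, 0.4]
gripper_width: 35.6
gripper_force: 15.0
time_s: 29.85
ee_pos: [428.7, 8.7, 167.4]
ee_rot: [179.7, 0.0, 90.0]
force: [0.2, 0.3, -1.8]
gripper_width: 35.8
gripper_force: 15.0
```

```bash
python3 -m jog '{"jaw":[26,26,26,26,26,26,26,26,26],"slide":[[-0.5,0,0],[-1,0.5,0],[-1,1,0],[-1,1,0],[-1,1,0],[-0.9,1,0],[-0.3,0.9,0],[0,0,0],[0,0,0]],"spin":[0,0,0,0,0,0,0,0,0]}'
python3 -m jog '{"jaw":[26,26,26,26],"slide":[[0,0,1],[0,0,1],[0,0,0.7],[0,0,0]],"spin":[0,0,0,0]}'
```

```text
time_s: 30.75
ee_pos: [588.5, -162.0, 163.3]
ee_rot: [-179.8, -0.1, 90.0]
force: [0.1, 0.3, -1.4]
gripper_width: 35.4
gripper_force: 15.0
time_s: 31.15
ee_pos: [585.5, -160.6, 81.0]
ee_rot: [-179.5, -0.1, 90.1]
force: [-1.1, -0.7, -1.1]
gripper_width: 35.2
gripper_force: 15.0
```

```bash
python3 -m jog '{"jaw":[26,26,26],"slide":[[0,0,0.05],[0,0,0],[0,0,0]],"spin":[0,0,0]}'
```

```text
time_s: 31.45
ee_pos: [590.2, -162.3, 84.6]
ee_rot: [179.9, 0.0, 90.1]
force: [0.3, -0.1, -2.2]
gripper_width: 35.6
gripper_force: 15.0
```

```bash
python3 -m jog '{"jaw":[26,26,26,26],"slide":[[0,0,0.15],[0,0,0.08],[0,0,0.03],[0,0,0]],"spin":[0,0,0,0]}'
python3 -m jog '{"jaw":[26,26],"slide":[[0,0,0.03],[0,0,0]],"spin":[0,0]}'
```

```text
time_s: 31.85
ee_pos: [589.4, -162.1, 75.7]
ee_rot: [-180.0, 0.0, 90.0]
force: [-1.4, 0.4, 2.5]
gripper_width: 35.5
gripper_force: 15.0
time_s: 32.05
ee_pos: [589.5, -162.2, 75.7]
ee_rot: [180.0, 0.0, 90.0]
force: [-1.9, 1.1, 6.8]
gripper_width: 35.7
gripper_force: 15.0
```

```bash
python3 -m jog '{"jaw":[36,40,50,65,91,91,91],"slide":[[0,0,-0.03],[0,0,0],[0,0,0],[0,0,0],[0,0,0],[0,0,0],[0,0,0]],"spin":[0,0,0,0,0,0,0]}'
python3 -m jog '{"jaw":[91,91,91,91,91,91,91,91,91,91],"slide":[[0,0,-1],[0,0,-1],[0,0,-1],[0,0,-1],[0,-1,0],[-0.8,-1,0],[-0.8,-1,0],[-0.8,-1,0],[-0.8,-1,0],[-0.8,-1,0]],"spin":[0,0,0,0,0,0,0,0,0,0]}'
python3 -m jog '{"jaw":[91,91,91,91],"slide":[[-0.5,-1,0],[0,-0.35,0],[0,0,0],[0,0,0]],"spin":[0,0,0,0]}'
python3 - <<'E'
from h import *
it,is_=[env.grab_frame(n)[:,:,::-1].copy() for n in("top","scene")]
cv2.imwrite("pics/top8.png",it);cv2.imwrite("pics/scene8.png",is_)
print(env.state()["ee_pos"])
def px(n,P):
    m=env.camera_model(n);C=np.array(m["camera_from_world"]);c=C[:3,:3]@np.array(P,float)+C[:3,3]
    return m["cx"]-m["fx"]*c[0]/c[2],m["cy"]+m["fy"]*c[1]/c[2]
for k,P in(("tall",(590,-162,110)),("vase",(590,-262,80)),("short",(369,-298,66))):
    t,a=dark(it,px("top",P));s,b=dark(is_,px("scene",P))
    print(k,a,b,plane("top",t,P[2]).round(1),plane("scene",s,P[2]).round(1),tri(s,t).round(1))
E
```

```text
time_s: 32.75
ee_pos: [589.5, -162.2, 75.3]
ee_rot: [180.0, 0.0, 90.0]
force: [0.3, 0.3, 0.1]
gripper_width: 77.1
gripper_force: 0.0
time_s: 33.75
ee_pos: [408.4, -283.0, 195.5]
ee_rot: [180.0, 0.0, 90.1]
force: [0.2, 0.1, 0.2]
gripper_width: 90.8
gripper_force: 0.0
time_s: 34.15
ee_pos: [370.0, -297.1, 195.6]
ee_rot: [179.9, 0.0, 90.1]
force: [-0.2, -0.2, 0.7]
gripper_width: 90.9
gripper_force: 0.0
[ 370.32012427 -296.93667455  195.41862065]
tall 18 51 [ 589.5 -161.9] [ 590.  -162.6] [ 589.6 -162.2  109. ]
vase 63 174 [ 589.6 -262. ] [ 591.1 -262.1] [ 590.1 -262.3   78. ]
short 19 44 [ 368.2 -297.3] [ 369.5 -297.4] [ 368.3 -297.6   64.4]
```

```bash
python3 -m jog '{"jaw":[91,91,91,91,91,91,91,91],"slide":[[-0.02,-0.04,0.7],[0,0,1],[0,0,1],[0,0,1],[0,0,1],[0,0,0.5],[0,0,0.25],[0,0,0]],"spin":[0,0,0,0,0,0,0,0]}'
python3 -m jog '{"jaw":[26,26,26,26,26,26,26,26,26,26],"slide":[[0,0,0],[0,0,0],[0,0,0],[0,0,0],[0,0,0],[0,0,0],[0,0,0],[0,0,0],[0,0,0],[0,0,0]],"spin":[0,0,0,0,0,0,0,0,0,0]}' 15
python3 -m jog '{"jaw":[26,26,26,26,26,26],"slide":[[0,0,-0.5],[0,0,-1],[0,0,-1],[0,0,-1],[0,0,-0.5],[0,0,0]],"spin":[0,0,0,0,0,0]}'
```

```text
time_s: 35.05
ee_pos: [368.3, -297.4, 31.1]
ee_rot: [-179.9, -0.1, 90.1]
force: [0.8, 0.8, 0.2]
gripper_width: 90.8
gripper_force: 0.0
time_s: 36.05
ee_pos: [368.0, -298.0, 31.9]
ee_rot: [180.0, 0.0, 90.0]
force: [-0.2, -0.2, 1.7]
gripper_width: 35.2
gripper_force: 15.0
time_s: 36.65
ee_pos: [369.0, -298.8, 153.8]
ee_rot: [179.8, 0.2, 90.0]
force: [0.2, -1.0, -1.7]
gripper_width: 35.0
gripper_force: 15.0
```

```bash
python3 -m jog '{"jaw":[26,26,26,26,26,26,26,26,26,26],"slide":[[-0.5,0.4,0],[-0.8,0.8,0],[-0.83,1,0],[0,1,0],[0,1,0],[0,1,0],[0,1,0],[0,0.8,0],[0,0.38,0],[0,0,0]],"spin":[0,0,0,0,0,0,0,0,0,0]}'
python3 -m jog '{"jaw":[26,26,26,26,26,26],"slide":[[0,0,0.8],[0,0,1],[0,0,1],[0,0,0.8],[0,0,0],[0,0,0]],"spin":[0,0,0,0,0,0]}'
```

```text
time_s: 37.65
ee_pos: [589.7, -361.1, 149.8]
ee_rot: [-179.9, -0.1, 90.1]
force: [-0.6, 0.1, -1.0]
gripper_width: 35.1
gripper_force: 15.0
time_s: 38.25
ee_pos: [588.4, -361.8, 44.1]
ee_rot: [-179.9, -0.0, 90.0]
force: [0.8, -1.1, 0.2]
gripper_width: 35.3
gripper_force: 15.0
```

```bash
python3 -m jog '{"jaw":[26,26,26,26],"slide":[[0,0.03,0.2],[0,0,0.12],[0,0,0.05],[0,0,0]],"spin":[0,0,0,0]}'
python3 -m jog '{"jaw":[26,26],"slide":[[0,0,0.03],[0,0,0]],"spin":[0,0]}'
```

```text
time_s: 38.65
ee_pos: [590.3, -361.7, 32.9]
ee_rot: [180.0, 0.0, 90.1]
force: [-0.3, 0.4, -1.1]
gripper_width: 35.6
gripper_force: 15.0
time_s: 38.85
ee_pos: [590.3, -361.7, 32.0]
ee_rot: [180.0, 0.0, 90.1]
force: [0.5, 0.1, -1.5]
gripper_width: 35.4
gripper_force: 15.0
```

Nearly down. I'll lower it the last bit, release, retreat and check.

```bash
python3 -m jog '{"jaw":[26,26,36,40,50,65,91,91,91],"slide":[[0,0,0.02],[0,0,0],[0,0,0],[0,0,0],[0,0,0],[0,0,0],[0,0,0],[0,0,0],[0,0,0]],"spin":[0,0,0,0,0,0,0,0,0]}'
python3 -m jog '{"jaw":[91,91,91,91,91,91,91,91,91,91],"slide":[[0,0,-0.7],[0,0,-1],[0,0,-1],[0,0,-1],[0,0,-1],[-0.6,-1,-0.5],[-0.6,-1,0],[-0.6,-1,0],[-0.6,-1,0],[-0.6,-1,0]],"spin":[0,0,0,0,0,0,0,0,0,0]}'
python3 -m jog '{"jaw":[91,91],"slide":[[0,0,0],[0,0,0]],"spin":[0,0]}'
python3 - <<'E'
from h import *
it,is_=[env.grab_frame(n)[:,:,::-1].copy() for n in("top","scene")]
cv2.imwrite("pics/top9.png",it);cv2.imwrite("pics/scene9.png",is_)
def px(n,P):
    m=env.camera_model(n);C=np.array(m["camera_from_world"]);c=C[:3,:3]@np.array(P,float)+C[:3,3]
    return m["cx"]-m["fx"]*c[0]/c[2],m["cy"]+m["fy"]*c[1]/c[2]
for k,P in(("tall",(590,-162,110)),("vase",(590,-262,80)),("short",(590,-362,66))):
    t,a=dark(it,px("top",P));s,b=dark(is_,px("scene",P))
    print(k,a,b,plane("top",t,P[2]).round(1),plane("scene",s,P[2]).round(1),tri(s,t).round(1))
cv2.imwrite("pics/s9.png",cv2.resize(is_,(800,600),interpolation=cv2.INTER_CUBIC))
E
```

```text
time_s: 39.75
ee_pos: [590.3, -361.7, 31.2]
ee_rot: [-180.0, 0.0, 90.0]
force: [0.3, 0.8, -0.7]
gripper_width: 77.6
gripper_force: 0.0
time_s: 40.75
ee_pos: [439.1, -452.3, 187.4]
ee_rot: [180.0, 0.0, 90.1]
force: [0.4, 0.1, 0.2]
gripper_width: 91.1
gripper_force: 0.0
time_s: 40.95
ee_pos: [440.0, -452.1, 187.5]
ee_rot: [180.0, -0.0, 89.9]
force: [-0.2, -0.8, 0.8]
gripper_width: 90.8
gripper_force: 0.0
tall 18 51 [ 589.5 -161.9] [ 590.  -162.6] [ 589.6 -162.2  109. ]
vase 69 185 [ 588.6 -262.6] [ 590.7 -262.1] [ 589.3 -262.7   77.5]
short 22 75 [ 591.  -360.6] [ 591.1 -361.7] [ 591.  -361.3   65.3]
```

View pics/s9.png

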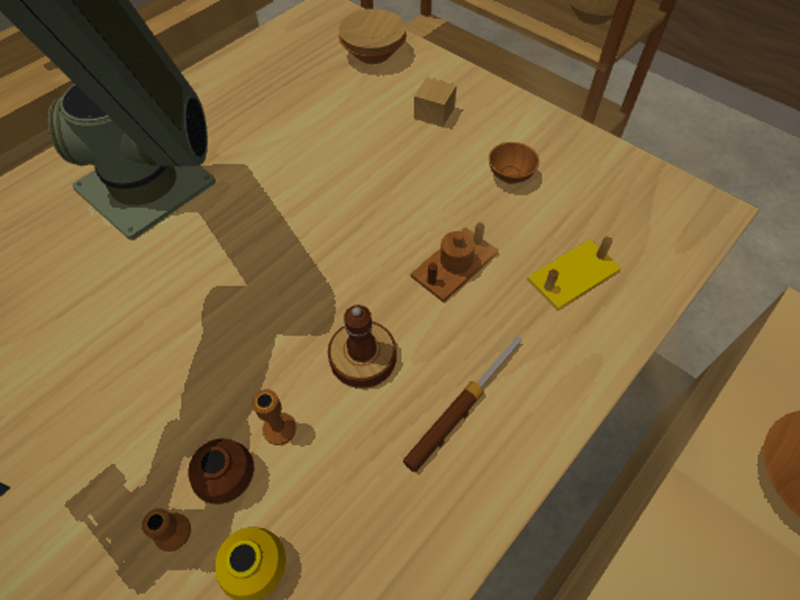

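Everything stands in place: the mill on the log (360,345), the lidded box on the board (457,250), and the tall and short candlesticks at (275,420) and (165,528) either side of the vase. The bowl and gouge are untouched.

```bash
python3 -c "
from workcell import env
print(env.job_done())"
```

```text
the job is handed in; nothing more can be done
None
```

The job is handed in at about 41 s: pepper mill on the log slice, lidded box midway between the posts, and both candlesticks beside the vase at about 3 cm clearance, all upright and released; the hand-in gave no verdict.

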